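# Put the round followers on the young cheeses

## Task

Get the cheeses ready for pressing: into each of the three filled moulds put the round follower that fits it, small to small, medium to medium and large to large, lying flat on the cheese with its handle up, and let go. Leave the square followers, the empty mould and the cup as they are, and do not push the filled moulds out of their places.

Things in the scene. Friction and masses are not known exactly. Their poses are not given: they have to be found in the camera images.
- mould_small_cheese (a point): Small filled mould. Round white plastic cheese mould, open at the top, standing loose on the table and holding a cream-coloured, firm young cheese: 78 mm outside, 70 mm inside diameter, wall 4 mm, 43 mm tall, 250 g. The point is the centre of the cheese's flat top, 30 mm above the mould's underside and 13 mm below its rim; z is up.
- mould_medium_cheese (a point): Medium filled mould. Round white plastic cheese mould, open at the top, standing loose on the table and holding a cream-coloured, firm young cheese: 100 mm outside, 92 mm inside diameter, wall 4 mm, 43 mm tall, 400 g. The point is the centre of the cheese's flat top, 30 mm above the mould's underside and 13 mm below its rim; z is up.
- mould_large_cheese (a point): Large filled mould. Round white plastic cheese mould, open at the top, standing loose on the table and holding a cream-coloured, firm young cheese: 122 mm outside, 114 mm inside diameter, wall 4 mm, 43 mm tall, 600 g. The point is the centre of the cheese's flat top, 30 mm above the mould's underside and 13 mm below its rim; z is up.
- mould_empty_floor (a point): Empty mould, of the same make as the medium one (100 mm outside, 92 mm inside, 43 mm tall, loose) but with no cheese: one looks down on its white floor with seven dark drain holes. The point is the centre of its inner floor, 4 mm above its underside. To be left alone.
- round_small_mid (a point): Small round follower: a flat white plastic press plate, round, 56 mm in diameter, 12 mm thick, with an upright blue cylindrical handle in the middle of its top, 24 mm in diameter and 56 mm tall (68 mm tall in all). It lies loose on the table, handle up. The point is on the handle's axis, 34 mm above the plate's underside; z runs up the handle. About 50 g; it goes into the small filled mould, with 7 mm of play all round.
- round_medium_mid (a point): Medium round follower: a flat white plastic press plate, round, 78 mm in diameter, 12 mm thick, with an upright blue cylindrical handle in the middle of its top, 24 mm in diameter and 56 mm tall (68 mm tall in all). It lies loose on the table, handle up. The point is on the handle's axis, 34 mm above the plate's underside; z runs up the handle. About 80 g; it goes into the medium filled mould, with 7 mm of play all round.
- round_large_mid (a point): Large round follower: a flat white plastic press plate, round, 100 mm in diameter, 12 mm thick, with an upright blue cylindrical handle in the middle of its top, 24 mm in diameter and 56 mm tall (68 mm tall in all). It lies loose on the table, handle up. The point is on the handle's axis, 34 mm above the plate's underside; z runs up the handle. About 120 g; it goes into the large filled mould, with 7 mm of play all round.
- square_a_mid (a point): Square follower: a flat white plastic press plate, 62 mm square, 12 mm thick, with an upright blue cylindrical handle in the middle of its top, 24 mm in diameter and 56 mm tall (68 mm tall in all). It lies loose on the table, handle up. The point is on the handle's axis, 34 mm above the plate's underside; z runs up the handle. It belongs to another batch: to be left alone.
- square_b_mid (a point): Square follower: a flat white plastic press plate, 84 mm square, 12 mm thick, with an upright blue cylindrical handle in the middle of its top, 24 mm in diameter and 56 mm tall (68 mm tall in all). It lies loose on the table, handle up. The point is on the handle's axis, 34 mm above the plate's underside; z runs up the handle. It belongs to another batch: to be left alone.
- cup_mid (a point): Plain steel cup, empty, open at the top, 68 mm across the rim, 60 mm tall, standing loose on the table. The point is on its axis, half-way up (30 mm). To be left alone.
Mind the look-alikes: they are no part of the job. Leave any pink or yellow look-alike of the part that bears round_small_mid alone.

How it is judged (in metres and radians):
At the end, for the whole second after the job is handed in: Each round follower lies in the filled mould of its size: within 12 mm of the cheese's centre, on the cheese (height within 6 mm), upright within 0.12 rad, at rest, released; these moulds upright within 0.1 rad. No mould, square follower or cup was ever shifted over 25 mm (horizontal distance between round_small_mid and mould_small_cheese below 0.012 m and z of round_small_mid in the frame of mould_small_cheese between 0.028 and 0.04 m and angle between each of round_small_mid, round_medium_mid, round_large_mid's own z axis and vertical below 0.12 rad and angle between each of mould_small_cheese, mould_medium_cheese, mould_large_cheese's own z axis and vertical below 0.1 rad and linear speed of each of round_small, round_medium, round_large below 0.02 m/s and contact force between each of round_small, round_medium, round_large and the fingers below 0.1 N and horizontal distance between round_medium_mid and mould_medium_cheese below 0.012 m and z of round_medium_mid in the frame of mould_medium_cheese between 0.028 and 0.04 m and horizontal distance between round_large_mid and mould_large_cheese below 0.012 m and z of round_large_mid in the frame of mould_large_cheese between 0.028 and 0.04 m); the robot touches nothing.
It fails at once if a square follower is shifted by more than 25 mm (distance of any of square_a_mid, square_b_mid from where it was at the start of the episode above 0.025 m).
It fails at once if the empty mould is shifted by more than 25 mm (distance of mould_empty_floor from where it was at the start of the episode above 0.025 m).
It fails at once if the cup is shifted by more than 25 mm (distance of cup_mid from where it was at the start of the episode above 0.025 m).
It fails at once if a filled mould is shifted by more than 25 mm (distance of any of mould_small_cheese, mould_medium_cheese, mould_large_cheese from where it was at the start of the episode above 0.025 m).
It also fails if it takes over 96 s, if anything falls off the work surface, if the arm or the gripper's body presses on something with over 40 N, if the wrist force passes 120 N, or if a joint passes its speed limit or range.

## Robot

A 6-joint arm with a two-finger parallel gripper is mounted at the origin on the work surface. World frame = base frame: x ahead of the robot, y to its left, z up, the work surface at z = 0. Lengths are in mm, angles in rad, forces in N, time in s.
With the tool pointing down it reaches from about 300 to 775 mm from the base axis. Payload 14.6 kg.
Tool frame: the origin (TCP) lies at the very end of the fingers, on their centre line; the grasp point (between the pads) lies 19 mm behind it; z points along the fingers, y is the line along which they close (so a half turn about z gives the same grasp; the last joint's range is limited). The gripper opens to 85 mm and grips with 20 to 120 N. Pads are 22 mm wide; open, the fingers measure 114 mm over their backs; the gripper's body (76 mm by 85 mm) begins 54 mm behind the grasp point. The pads swing forward as they close: fully open they stand 13 mm farther back than shut.
Start: joints at [-1.216, 0.3, 1.521, -0, 1.321, -0.067], TCP at [225.164, -501.787, 231.281] pointing down, gripper open.
Joint ranges: [-3.03, 3.03], [-0.79, 2.21], [0.23, 2.52], [-1.04, 4.18], [0, 3.07], [-2.55, 2.55]. Speed limits (rad/s): [2.22, 2.22, 2.57, 3.14, 3.14, 3.14].

## Interface

Orientations are given as [roll, pitch, yaw] about the fixed x, y, z axes, in that order (R = Rz(yaw) Ry(pitch) Rx(roll)).
In Python, from workcell import observe, read_camera, job_done gives the robot as it stands.
- The arm moves only by the shell command python3 -m inch 'ROWS' [OPENING]. ROWS is JSON, a list of rows, each a list of 2 entries, a list of its own where there are three numbers: the shift along the tool's x, y, z in m, then the turn about the tool's z in rad. In form: [[[dx, dy, dz], twist], ...]. A call has 1 to 12 rows; each row is the pose to reach, as a shift and turn from the pose commanded when the call began, along the tool's axes at that moment; what a row does not reach only later rows make up. A row lasts 1/12 s, in which the tool goes at most 41.7 mm and 7.16 degrees, less where a joint would pass 70% of its speed; a pose out of reach is approached as far as the arm can. A call with a gripper value outside its range is refused whole. OPENING is the opening, from 0 (shut) to 1 (fully open), set as the call begins (- or left out, the last holds). The fingers move at their own pace and stop on an object; the grip force is fixed at half the most. Time passes only in rows, so rows that repeat a pose let the fingers close. It gives the time, the measured TCP pose, the force, the opening and the grip force at its end, in the units of the state.
- observe(): the state, without advancing time (a new reading comes with each control period).
- read_camera(name): name is "scene" or "top" or "wrist"; returns a dict with "pixels" (420x560x3 uint8, red, green, blue), "K" (3x3 intrinsics, pixels), "k1" (the pictures are not rectified: a ray, as slopes to the right and down, at radius r is drawn at 1 + k1 r^2 times it, then the intrinsics apply), "position" and "orientation" of the camera in the world; the wrist camera has in their place "mount" (4x4, takes a point from camera to tool coordinates, whose origin is the TCP and whose axes are the flange's). Camera axes: x right, y down, z forward; pixel columns grow to the right and rows downward; lengths in mm; the calibration is good to about 2 mm. A picture is of the moment at which its call begins: read the wrist's pose just before it. There is no depth.
- job_done(): hands the job in; it is judged then, once.
The state is a dict: "time_s": time; "q": joint angles; "qvel": joint speeds; "effort": joint torques, N m; "ee_pos": TCP position; "orientation": TCP orientation; "force": force on the tool from outside, world axes, zero at the start; "wrist_torque": the same for the moment, N m; "grip_width": finger opening in mm; "grip_force": force on a finger pad.
Only numpy, scipy, OpenCV 4.12 (cv2) and the standard library are available. Lean on these libraries where they do the work, as an engineer would, in place of code of your own. Each camera call takes 0.05 s, during which the arm holds its last target. There are 200 camera calls.

## Working session

There is one attempt and no reset: what is moved stays moved. The work goes in short steps, Python scripts to look and compute and a shell command to move; the robot and the scene stay as the last step left them, time stands still between calls to the robot, and variables do not carry over. Pictures are saved under pics/ and viewed, at most 14 in all, crops included, and the job is handed in when it is done.

```bash
mkdir -p pics; ls; python3 - <<'E'
from workcell import observe, read_camera
import cv2,numpy as np
print(observe())
for n in("top","scene"):
    c=read_camera(n); cv2.imwrite(f"pics/{n}0.png",c["pixels"][:,:,::-1])
    print(n,c["K"],c["k1"],c["position"],c["orientation"])
E
```

```text
pics
{'time_s': 0.0, 'q': array([-1.21559156e+00,  3.00473084e-01,  1.52161110e+00,  1.97517838e-05,
        1.32066994e+00, -6.66414059e-02]), 'qvel': array([-0.00030043, -0.00016043,  0.00068309,  0.00022105,  0.00032546,
       -0.00063969]), 'effort': array([-5.29836143e-04, -5.43497944e+01, -3.61790085e+01, -5.89066963e-05,
        4.04342660e-03,  2.85465825e-05]), 'ee_pos': array([ 225.09307403, -501.56949582,  230.70752114]), 'orientation': array([-3.14043504e+00, -9.64334221e-05,  4.21841215e-01]), 'force': array([ 0.42916805, -0.94972528, -0.06417162]), 'wrist_torque': array([-0.0216496 ,  0.02824343, -0.05035103]), 'grip_force': 0.0, 'grip_width': 85.63371722315804}
top [[469.66492942   0.         272.66921153]
 [  0.         469.66492942 212.45386825]
 [  0.           0.           1.        ]] 0.05721303760302204 [ 361.71037432 -104.26922471 1342.30396293] [-2.97910516  0.01078036 -1.58644166]
scene [[515.18660836   0.         281.70083202]
 [  0.         515.18660836 207.5556751 ]
 [  0.           0.           1.        ]] -0.07130820508533268 [ 1271.32723424 -1082.94677727   869.5055433 ] [-2.15698053 -0.02286455  0.64176165]
```

View pics/top0.png

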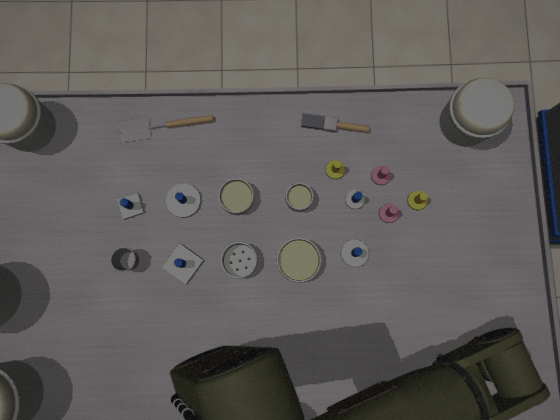

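View pics/scene0.png

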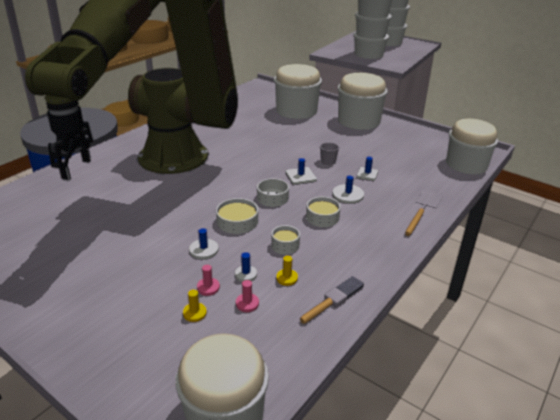

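The top view shows, in (col,row) pixels:
- **Followers:** large at (183,200), medium (355,253), small (355,199).
- **Filled moulds:** large at (299,260), medium (236,197), small (300,197).
- **Leave alone:** empty mould at (240,260), squares (130,205) and (182,263), cup (124,259), plus pink and yellow look-alikes around the small follower.

The scene view agrees with this.

```bash
cat > h.py <<'E'
import numpy as np,cv2
from scipy.spatial.transform import Rotation as R
from workcell import observe, read_camera
def ray(c,uv,T=None):
    K=c["K"]; d=(np.atleast_2d(uv)-K[:2,2])/[K[0,0],K[1,1]]
    s=d.copy()
    for _ in range(20): s=d/(1+c["k1"]*(s**2).sum(1,keepdims=True))
    v=np.c_[s,np.ones(len(s))]
    if T is None: Rm,p=R.from_euler("xyz",c["orientation"]).as_matrix(),np.array(c["position"])
    else: Rm,p=T[:3,:3],T[:3,3]
    return p,v@Rm.T
def plane(c,uv,z,T=None):
    p,v=ray(c,uv,T); return (p+v*((z-p[2])/v[:,2:]))[:,:2]
def toolT(o):
    T=np.eye(4);T[:3,:3]=R.from_euler("xyz",o["orientation"]).as_matrix();T[:3,3]=o["ee_pos"];return T
def go(x,y,z,yaw=None):
    "shift in tool axes (m) and twist to reach the world pose"
    o=observe();T=toolT(o);d=T[:3,:3].T@(np.array([x,y,z])-T[:3,3])/1000
    tw=None if yaw is None else -(yaw-o["orientation"][2])
    return d.round(4),tw
def blobs(mask,amin,amax):
    mask=mask.astype(np.uint8)
    cs,_=cv2.findContours(mask,cv2.RETR_EXTERNAL,cv2.CHAIN_APPROX_NONE)
    return [k[:,0].astype(float) for k in cs if amin<cv2.contourArea(k)<amax]
def circ(P):
    P=cv2.convexHull(P.astype(np.float32))[:,0]
    from scipy.optimize import least_squares
    f=least_squares(lambda a:np.hypot(*(P-a[:2]).T)-a[2],[*P.mean(0),30],loss="soft_l1")
    return f.x.round(1)
E
python3 - <<'E'
from h import *
c=read_camera("top");px=c["pixels"]; hsv=cv2.cvtColor(px,cv2.COLOR_RGB2HSV)
H,S,V=[hsv[...,i].astype(int) for i in range(3)]
for u,v in((183,212),(350,205),(236,197),(90,230),(60,230),(300,218)):print((u,v),hsv[v,u])
white=(S<45)&(V>165); blue=(H>100)&(H<130)&(S>150)
cheese=(H>18)&(H<40)&(S>50)&(V>120)
for n,m,z,a in(("plate",white|blue,12,80),("cheese",cheese,30,150),("blue",blue,68,15)):
    m=m.copy();m[:150]=0;m[300:]=0
    for k in blobs(m,a,4000):
        print(n,k.mean(0).round(),circ(plane(c,k,z)), plane(c,k,z).mean(0).round(1))
E
```

```text
(183, 212) [ 15   4 121]
(350, 205) [ 30   2 125]
(236, 197) [ 30  53 121]
(90, 230) [170   7 103]
(60, 230) [165   5 103]
(300, 218) [170   7 105]
plate [550. 192.] [  626.2 -1237.7   380.3] [ 625.  -874.3]
cheese [299. 196.] [ 622.4 -170.6   29.8] [ 621.8 -168.2]
blue [179. 263.] [438.5 160.8  11.2] [437.2 160.1]
blue [356. 252.] [ 460.4 -318.7   11.1] [ 459.4 -317.6]
blue [125. 203.] [605.5 311.3  12.2] [605.6 311.7]
blue [180. 198.] [618.3 160.2  13.3] [616.8 160.5]
blue [357. 196.] [ 611.6 -325.3   12.9] [ 611.4 -325.8]
blue [550. 192.] [  615.1 -1189.6   363.9] [ 613.9 -841.9]
```

```bash
python3 - <<'E'
from h import *
c=read_camera("top");px=c["pixels"]; hsv=cv2.cvtColor(px,cv2.COLOR_RGB2HSV)
H,S,V=[hsv[...,i].astype(int) for i in range(3)]
I=px.astype(int); warm=I[...,0]-I[...,2]
blue=(H>100)&(H<130)&(S>150)
white=((V>116)&(S<45)|blue)
cheese=(S>35)&(H>18)&(H<40)&(V>80)&(S<140)
cv2.imwrite("pics/m1.png",np.hstack([white[140:310,80:440],cheese[140:310,80:440]]).astype(np.uint8)*255)
for n,m,z,a in(("white",white,12,80),("white43",white,43,700),("cheese",cheese,30,150)):
    m=m.copy();m[:150]=0;m[300:]=0;m[:,450:]=0
    for k in blobs(m,a,4000):
        print(n,k.mean(0).round(),circ(plane(c,k,z)))
E
```

```text
white [242. 262.] [445.1  -7.8  39.8]
white [182. 263.] [438.1 165.3  52.7]
white [355. 252.] [ 462.3 -322.    36.4]
white [129. 205.] [606.4 315.9  36.1]
white [354. 199.] [ 615.9 -329.5   25.3]
white [182. 200.] [621.8 166.   47.9]
white43 [182. 263.] [436.3 159.   51.4]
white43 [182. 200.] [615.7 159.7  46.8]
cheese [298. 260.] [ 443.  -162.9   54.7]
cheese [299. 197.] [ 621.  -169.2   32.1]
cheese [236. 196.] [626.6  10.2  43.5]
```

View pics/m1.png

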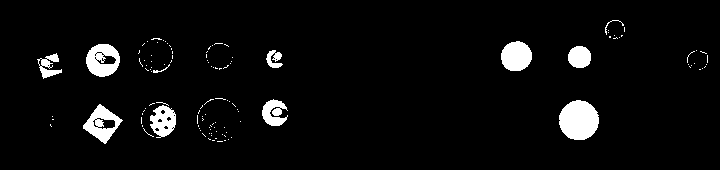

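Sizes and heights match the spec, since the fitted radii come out about 2 mm small from blur. I'll start with the medium follower at (462,-322).

```bash
python3 - <<'E'
from h import *
print(go(462,-322,220,0.0))
c=read_camera("wrist");print(c["mount"].round(3),c["K"][0,0])
E
```

```text
(array([ 0.2897, -0.067 ,  0.011 ]), np.float64(0.4217754358856183))
[[ 0.00000e+00 -9.46000e-01 -3.24000e-01  8.45950e+01]
 [ 1.00000e+00  1.00000e-03 -1.00000e-03 -1.22000e-01]
 [ 1.00000e-03 -3.24000e-01  9.46000e-01 -1.41722e+02]
 [ 0.00000e+00  0.00000e+00  0.00000e+00  1.00000e+00]] 361.5284725924434
```

```bash
python3 -m inch '[[[0.036,-0.008,0.001],0.06],[[0.072,-0.017,0.003],0.12],[[0.109,-0.025,0.004],0.18],[[0.145,-0.033,0.006],0.24],[[0.181,-0.042,0.007],0.3],[[0.217,-0.05,0.008],0.36],[[0.254,-0.059,0.01],0.4218],[[0.2897,-0.067,0.011],0.4218],[[0.2897,-0.067,0.011],0.4218],[[0.2897,-0.067,0.011],0.4218],[[0.2897,-0.067,0.011],0.4218]]' 1
cat >> h.py <<'E'
def wrist(name=None):
    o=observe();c=read_camera("wrist")
    if name: cv2.imwrite(f"pics/{name}.png",c["pixels"][:,:,::-1])
    return o,c,toolT(o)@np.array(c["mount"])
def look(name=None):
    "blue handle tops/hulls, white plates, cheeses from the wrist camera, world mm"
    o,c,T=wrist(name);hsv=cv2.cvtColor(c["pixels"],cv2.COLOR_RGB2HSV)
    H,S,V=[hsv[...,i].astype(int) for i in range(3)]
    blue=(H>100)&(H<130)&(S>150);cheese=(S>35)&(H>18)&(H<40)&(V>80)&(S<140)
    white=((V>116)&(S<45)|blue)
    print("tcp",o["ee_pos"].round(1),o["orientation"].round(4))
    for n,m,z,a in(("plate",white,12,1500),("cheese",cheese,30,1500)):
        for k in blobs(m,a,90000):
            edge=(k.min()<2)|(k[:,0].max()>557)|(k[:,1].max()>417)
            print(n,k.mean(0).round(),circ(plane(c,k,z,T)),"EDGE" if edge else "")
    return c,T
E
python3 -c "
from h import *
look('w1')"
```

```text
time_s: 1.17
ee_pos: [461.8, -322.2, 220.1]
orientation: [-3.141, 0.0, 0.0]
force: [0.2, -1.1, 0.5]
grip_width: 85.2
grip_force: 0.0
tcp [ 461.8 -322.2  220.1] [-3.1415e+00  4.0000e-04  4.0000e-04]
cheese [115. 203.] [ 441.6 -159.5   54.1] 
cheese [92. 13.] [ 619.7 -165.1   30.4] EDGE
```

View pics/w1.png

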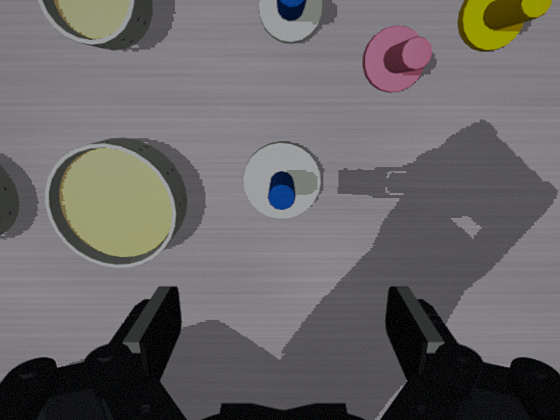

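Wrist view: medium follower plate at (283,180) with its handle top at (281,197). The large mould is at (110,205), and the finger tips show at the bottom. My white threshold merged the plate with the table, so I'll make it relative.

```bash
sed -i '/white=((V>116)&(S<45)|blue)$/{s/.*/    white=((V>1.13*np.median(V[:280]))\&(S<45)|blue); white[285:]=0/}' h.py; python3 - <<'E'
from h import *
c,T=look()
px=c["pixels"].astype(int);print(px[165,262],px[180,220],px[197,281],px[180,284])
top=(px[...,2]>100)&(px[...,2]-px[...,0]>60)
for k in blobs(top,100,3000): print("top68",k.mean(0),circ(plane(c,k,68,T)))
E
```

```text
tcp [ 461.4 -322.6  220.2] [ 3.1416e+00  2.0000e-04 -6.0000e-04]
plate [109. 205.] [ 433.2 -144.9   65.7] 
plate [281. 180.] [ 461.6 -319.8   37.8] 
cheese [115. 203.] [ 442.  -159.7   54.2] 
cheese [92. 13.] [ 619.8 -165.1   30.5] EDGE
[157 159 160] [138 136 142] [  8  61 136] [ 0 13 49]
top68 [280.52857143 196.15714286] [ 462.2 -319.7   10.7]
```

```bash
python3 -m inch '[[[0,-0.0025,0.035],0],[[0,-0.0025,0.07],0],[[0,-0.0025,0.105],0],[[0,-0.0025,0.135],0],[[0,-0.0025,0.16],0],[[0,-0.0025,0.18],0],[[0,-0.0025,0.192],0],[[0,-0.0025,0.192],0]]' 1
python3 -m inch '[[[0,0,0],0],[[0,0,0],0],[[0,0,0],0],[[0,0,0],0],[[0,0,0],0],[[0,0,0],0],[[0,0,0],0],[[0,0,0],0]]' 0
python3 -m inch '[[[0,0,-0.01],0],[[0,0,-0.03],0],[[0,0,-0.055],0],[[0,0,-0.08],0],[[0,0,-0.105],0],[[0,0,-0.122],0],[[0,0,-0.122],0],[[0,0,-0.122],0]]' 0
python3 - <<'E'
from h import *
print(go(627,10,150))
look('w2')
E
```

```text
time_s: 1.93
ee_pos: [460.6, -319.6, 26.2]
orientation: [-3.139, 0.003, -0.001]
force: [0.5, 0.1, 0.7]
grip_width: 85.4
grip_force: 0.0
time_s: 2.6
ee_pos: [462.4, -319.8, 29.2]
orientation: [3.141, -0.001, 0.0]
force: [-0.8, 1.1, 6.5]
grip_width: 22.5
grip_force: 58.5
time_s: 3.27
ee_pos: [462.2, -319.6, 151.3]
orientation: [3.14, -0.001, 0.0]
force: [-0.3, -0.0, -0.7]
grip_width: 22.9
grip_force: 58.8
(array([ 0.1648, -0.3296,  0.0012]), None)
tcp [ 462.2 -319.6  151.3] [ 3.1405e+00 -1.4000e-03  0.0000e+00]
plate [270. 240.] [ 398.8 -318.6   65.8] 
cheese [ 79. 229.] [ 441.3 -159.3   53.7]
```

View pics/w2.png

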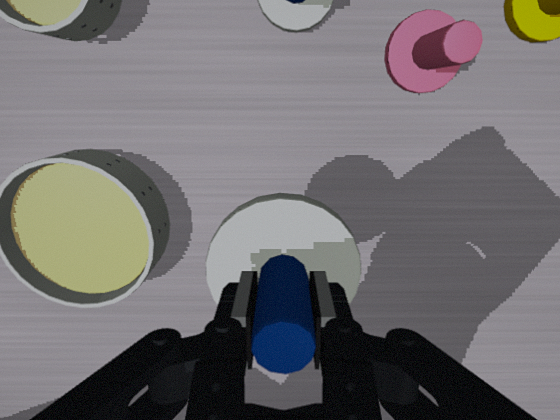

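Grasp is good: the handle is upright and centred in the pads, and the large mould shows at the left. Next I carry it short of the medium mould and check that mould's rim from near.

```bash
sed -i 's/("cheese",cheese,30,1500)/("rim",white,43,1500),("cheese",cheese,30,1500)/; s/convexHull(P/convexHull(P/' h.py
python3 -m inch '[[[0.006,-0.03,0],0],[[0.013,-0.065,0],0],[[0.02,-0.1,0],0],[[0.028,-0.135,0],0],[[0.035,-0.17,0],0],[[0.042,-0.205,0],0],[[0.05,-0.24,0],0],[[0.057,-0.275,0],0],[[0.063,-0.305,0],0],[[0.068,-0.33,0],0],[[0.068,-0.33,0],0],[[0.068,-0.33,0],0]]' 0
python3 - <<'E'
from h import *
look('w3')
E
```

```text
time_s: 4.32
ee_pos: [529.5, 11.5, 149.0]
orientation: [-3.142, 0.002, 0.002]
force: [-0.1, -0.9, -0.9]
grip_width: 22.9
grip_force: 58.9
tcp [529.5  11.5 149. ] [-3.1415e+00  2.2000e-03  2.2000e-03]
plate [109. 272.] [456.9 169.6  37.7] 
plate [271. 239.] [467.3  12.5  65. ] 
plate [64. 76.] [622.7 167.8  48.7] EDGE
rim [109. 272.] [474.4 152.1  33.6] 
rim [271. 239.] [483.8  12.5  57.6] 
rim [64. 76.] [621.8 150.5  43.3] EDGE
cheese [490. 306.] [ 441.2 -162.    52.9] 
cheese [538.  81.] [ 622.2 -172.    33.9] EDGE
cheese [283.  67.] [627.2  12.7  44.1] EDGE
```

View pics/w3.png

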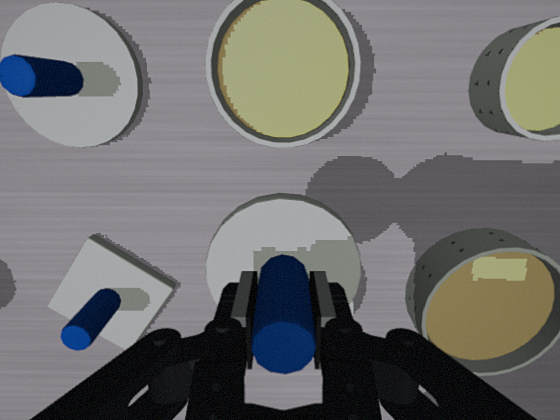

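The medium mould's outer rim spans columns 206 to 360 at about row 65, with its bottom at (283,148). The carried follower hangs straight at (283,265), and the large follower is at (70,75). I'll cast the rim points onto z = 43.

```bash
python3 - <<'E'
from h import *
o,c,T=wrist()
P=plane(c,[[206,65],[360,65],[283,148],[229,125],[338,125]],43,T);print(P.round(1),circ(P))
Q=plane(c,[[360,65],[206,65]],43,T);print("y",Q[:,1].mean(),"x from near edge",P[2,0]+50, go(P[2,0]+50,Q[:,1].mean(),60),o['ee_pos'])
E
```

```text
[[629.8  60.4]
 [630.  -37.4]
 [577.4  11.4]
 [592.7  47.5]
 [592.8 -25.3]] [626.2  11.4  49.1]
y 11.491161055077168 x from near edge 627.4156452191521 (array([ 0.098 , -0.0015,  0.0893]), None) [529.49233196  10.55206274 149.17375376]
```

```bash
python3 -m inch '[[[0.03,-0.001,0],0],[[0.06,-0.001,0],0],[[0.085,-0.001,0],0],[[0.097,-0.001,0],0],[[0.097,-0.001,0.02],0],[[0.097,-0.001,0.04],0],[[0.097,-0.001,0.06],0],[[0.097,-0.001,0.075],0],[[0.097,-0.001,0.083],0],[[0.097,-0.001,0.088],0],[[0.097,-0.001,0.091],0],[[0.097,-0.001,0.091],0]]' 0
python3 -m inch '[[[0,0,0],0],[[0,0,0],0],[[0,0,0],0],[[0,0,0],0],[[0,0,0],0],[[0,0,0],0]]' 1
python3 -m inch '[[[0,0,-0.02],0],[[0,0,-0.05],0],[[0,0,-0.085],0],[[0,0,-0.12],0],[[0,0,-0.15],0],[[0,0,-0.15],0],[[0,0,-0.15],0]]' 1
python3 - <<'E'
from h import *
look('w4')
E
```

```text
time_s: 5.42
ee_pos: [627.3, 10.9, 59.9]
orientation: [3.141, -0.001, -0.001]
force: [-0.1, 0.5, -0.6]
grip_width: 22.5
grip_force: 59.3
time_s: 5.92
ee_pos: [627.1, 11.5, 59.4]
orientation: [3.142, -0.0, 0.0]
force: [0.2, -0.2, -0.2]
grip_width: 85.6
grip_force: 0.0
time_s: 6.5
ee_pos: [627.6, 11.5, 211.1]
orientation: [3.141, -0.003, 0.0]
force: [-0.4, 0.2, -0.3]
grip_width: 85.5
grip_force: 0.0
tcp [627.6  11.5 211.1] [ 3.1415e+00 -3.4000e-03  1.0000e-04]
plate [287. 194.] [618.6  12.2  41.5] 
plate [123. 187.] [622.9 168.2  48.9] 
rim [287. 194.] [627.   12.2  37.8] 
rim [123. 187.] [631.  154.1  44.4] 
cheese [477. 195.] [ 621.1 -167.8   31.8]
```

View pics/w4.png

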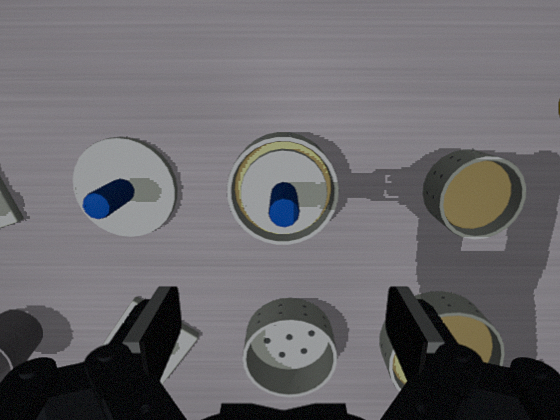

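Medium follower sits flat in its mould: plate at (285,190) inside the rim, about 1 mm off centre. The large follower is at (123,187), which is (622.5,167.7) in the world.

```bash
python3 -m inch '[[[-0.001,-0.035,0],0],[[-0.002,-0.07,0],0],[[-0.003,-0.105,0],0],[[-0.004,-0.135,0],0],[[-0.005,-0.156,0],0],[[-0.005,-0.156,0.03],0],[[-0.005,-0.156,0.065],0],[[-0.005,-0.156,0.1],0],[[-0.005,-0.156,0.13],0],[[-0.005,-0.156,0.155],0],[[-0.005,-0.156,0.172],0],[[-0.005,-0.156,0.183],0]]' 1
python3 -m inch '[[[0,0,0],0],[[0,0,0],0],[[0,0,0],0],[[0,0,0],0],[[0,0,0],0],[[0,0,0],0],[[0,0,0],0],[[0,0,0],0],[[0,0,0],0]]' 0
python3 -m inch '[[[0,0,-0.01],0],[[0,0,-0.03],0],[[0,0,-0.055],0],[[0,0,-0.08],0],[[0,0,-0.105],0],[[0,0,-0.122],0],[[0,0,-0.122],0],[[0,0,-0.122],0]]' 0
python3 - <<'E'
from h import *
print(go(355,-161.5,150)); look('w5')
E
```

```text
time_s: 7.55
ee_pos: [620.2, 167.0, 22.2]
orientation: [3.14, 0.005, -0.0]
force: [-0.5, 0.0, -0.4]
grip_width: 85.3
grip_force: 0.0
time_s: 8.3
ee_pos: [622.6, 167.5, 27.6]
orientation: [-3.141, -0.002, -0.0]
force: [-1.6, 0.1, 6.9]
grip_width: 22.9
grip_force: 58.6
time_s: 8.97
ee_pos: [622.2, 167.4, 149.2]
orientation: [-3.141, -0.002, -0.0]
force: [0.5, -1.0, -2.1]
grip_width: 22.6
grip_force: 58.8
(array([-0.2672,  0.329 , -0.0013]), None)
tcp [622.2 167.4 149.2] [-3.1412e+00 -1.6000e-03 -1.0000e-04]
plate [525. 223.] [599.8 -29.1  35.3] EDGE
plate [270. 231.] [561.1 169.   84.9] 
plate [ 85. 212.] [616.7 337.3  46.4] 
rim [525. 223.] [611.3  -6.7  31.5] EDGE
rim [270. 231.] [577.3 169.   75.3] 
rim [ 85. 212.] [626.8 318.6  41.3]
```

View pics/w5.png

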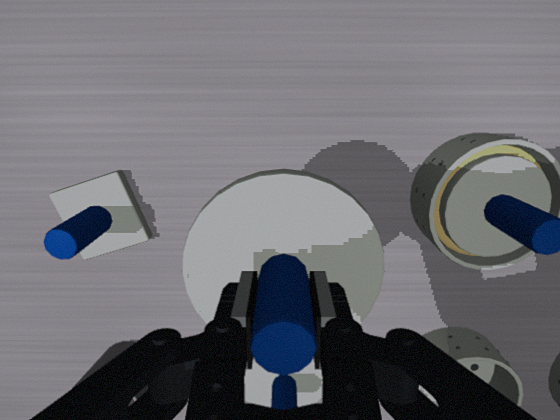

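Large follower held upright and centred. Carrying it to the large mould.

```bash
python3 -m inch '[[[-0.013,0.016,0],0],[[-0.036,0.044,0],0],[[-0.06,0.074,0],0],[[-0.084,0.103,0],0],[[-0.108,0.133,0],0],[[-0.132,0.162,0],0],[[-0.156,0.192,0],0],[[-0.18,0.221,0],0],[[-0.204,0.251,0],0],[[-0.228,0.281,0],0],[[-0.25,0.308,0],0],[[-0.267,0.329,0],0]]' 0
python3 -m inch '[[[0,0,0],0],[[0,0,0],0],[[0,0,0],0]]' 0
python3 - <<'E'
from h import *
look('w6')
E
```

```text
time_s: 10.02
ee_pos: [352.8, -162.6, 147.3]
orientation: [-3.141, 0.002, -0.001]
force: [0.7, -0.0, -1.7]
grip_width: 22.8
grip_force: 58.9
time_s: 10.27
ee_pos: [354.9, -161.2, 147.7]
orientation: [-3.141, 0.001, -0.0]
force: [1.2, 0.2, -1.1]
grip_width: 22.8
grip_force: 59.0
tcp [ 354.9 -161.2  147.7] [-3.1409e+00  1.0000e-03 -5.0000e-04]
plate [269. 230.] [ 293.9 -159.7   84.7] 
plate [48. 82.] [446.4  25.6  54.7] EDGE
rim [269. 230.] [ 310.3 -159.8   75.1] 
rim [48. 82.] [445.6   4.7  48.6] EDGE
cheese [283.  81.] [ 443.1 -160.5   55. ] EDGE
```

View pics/w6.png

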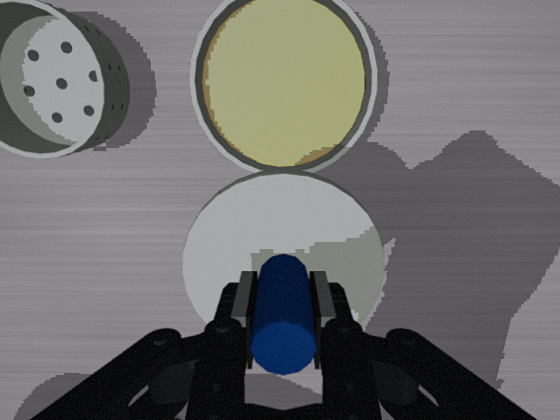

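The large mould's rim is centred at column 284, straight ahead of the tool, which confirms (443,-161).

```bash
python3 -m inch '[[[0.03,0,0],0],[[0.06,0,0],0],[[0.08,0,0],0],[[0.088,0,0],0],[[0.088,0,0.02],0],[[0.088,0,0.04],0],[[0.088,0,0.06],0],[[0.088,0,0.075],0],[[0.088,0,0.083],0],[[0.088,0,0.087],0],[[0.088,0,0.089],0],[[0.088,0,0.089],0]]' 0
python3 -m inch '[[[0,0,0],0],[[0,0,0],0],[[0,0,0],0],[[0,0,0],0],[[0,0,0],0],[[0,0,0],0]]' 1
python3 -m inch '[[[0,0,-0.02],0],[[0,0,-0.05],0],[[0,0,-0.085],0],[[0,0,-0.12],0],[[0,0,-0.15],0],[[0,0,-0.15],0],[[0,0,-0.15],0]]' 1
python3 - <<'E'
from h import *
look('w7');print(go(615,-329,210))
E
```

```text
time_s: 11.32
ee_pos: [443.2, -161.4, 59.5]
orientation: [3.141, -0.0, 0.0]
force: [-0.3, 0.1, -1.2]
grip_width: 22.6
grip_force: 59.0
time_s: 11.82
ee_pos: [443.1, -161.6, 59.4]
orientation: [3.141, -0.0, -0.0]
force: [0.1, -0.0, 0.7]
grip_width: 85.7
grip_force: 0.0
time_s: 12.4
ee_pos: [443.5, -161.7, 210.5]
orientation: [3.14, -0.003, 0.0]
force: [0.2, 0.2, -1.4]
grip_width: 85.3
grip_force: 0.0
tcp [ 443.5 -161.7  210.5] [ 3.1403e+00 -2.8000e-03  0.0000e+00]
plate [284. 194.] [ 435.6 -160.3   53.7] 
plate [ 95. 188.] [437.7  22.   54. ] 
rim [284. 194.] [ 443.9 -160.4   48.9] 
rim [ 95. 188.] [445.9   5.3  49. ] 
cheese [283. 186.] [ 443.5 -160.5   55.3] 
(array([ 0.1721,  0.1675, -0.0009]), None)
```

View pics/w7.png

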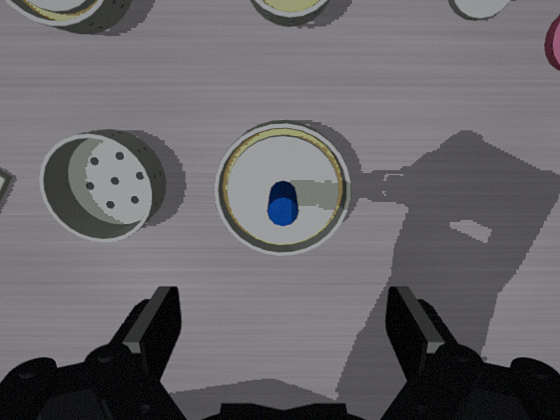

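Large follower is flat and centred in its mould at (284,190). Next I move above the small one and check its neighbours.

```bash
python3 -m inch '[[[0.02,0.02,0],0],[[0.045,0.044,0],0],[[0.07,0.068,0],0],[[0.095,0.092,0],0],[[0.12,0.117,0],0],[[0.145,0.141,0],0],[[0.162,0.158,0],0],[[0.172,0.167,0],0],[[0.172,0.167,0],0],[[0.172,0.167,0],0]]' 1
python3 - <<'E'
from h import *
c,T=look('w8');px=c["pixels"].astype(int)
for k in blobs((px[...,2]>100)&(px[...,2]-px[...,0]>60),100,3000): print("top68",k.mean(0),circ(plane(c,k,68,T)))
hsv=cv2.cvtColor(c["pixels"],cv2.COLOR_RGB2HSV)
for k in blobs((hsv[...,1]>100)&((hsv[...,0]<35)|(hsv[...,0]>150)),1000,9999):print("lookalike",k.mean(0).round(),circ(plane(c,k,12,T)))
E
```

```text
time_s: 13.28
ee_pos: [614.6, -328.5, 206.6]
orientation: [-3.14, 0.003, -0.0]
force: [-0.0, -0.1, 0.2]
grip_width: 85.7
grip_force: 0.0
tcp [ 614.6 -328.5  206.6] [-3.1398e+00  3.1000e-03 -2.0000e-04]
plate [281. 180.] [ 616.1 -327.2   26.9] 
plate [ 99. 183.] [ 613.9 -150.7   41.9] 
rim [281. 180.] [ 623.6 -327.5   24.5] 
rim [ 99. 183.] [ 621.8 -167.1   38.1] 
cheese [105. 182.] [ 620.5 -165.4   31.6] 
top68 [283.01351351 198.97297297] [ 616.6 -327.4   10.9]
lookalike [378. 220.] [ 569.8 -425.5   34.2]
lookalike [473. 192.] [ 607.1 -513.3   38.8]
lookalike [383. 106.] [ 687.1 -413.9   18.9]
lookalike [222.  82.] [ 705.7 -274.2   27.4]
```

View pics/w8.png

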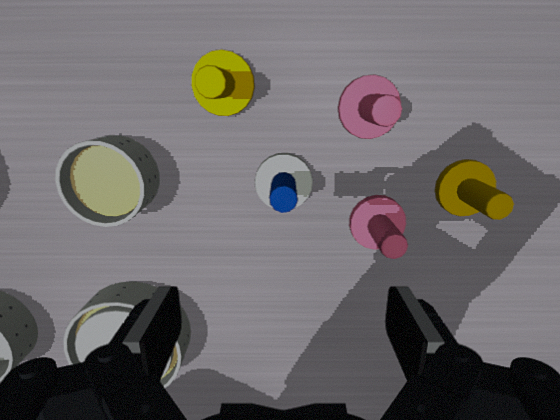

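Small follower's plate is at (283,181), world (616.5,-327.3). Its mould's rim is at (100,183), world (622,-167). The near pink look-alike at (378,220) clears the fingers, and I'll narrow the opening for margin.

```bash
python3 -m inch '[[[0.002,-0.001,0],0],[[0.002,-0.001,0.03],0],[[0.002,-0.001,0.06],0],[[0.002,-0.001,0.09],0],[[0.002,-0.001,0.12],0],[[0.002,-0.001,0.145],0],[[0.002,-0.001,0.165],0],[[0.002,-0.001,0.177],0],[[0.002,-0.001,0.181],0],[[0.002,-0.001,0.181],0]]' 0.75
python3 -m inch '[[[0,0,0],0],[[0,0,0],0],[[0,0,0],0],[[0,0,0],0],[[0,0,0],0],[[0,0,0],0],[[0,0,0],0],[[0,0,0],0]]' 0
python3 -m inch '[[[0,0,-0.01],0],[[0,0,-0.03],0],[[0,0,-0.055],0],[[0,0,-0.08],0],[[0,0,-0.105],0],[[0,0,-0.122],0],[[0,0,-0.122],0],[[0,0,-0.122],0]]' 0
python3 - <<'E'
from h import *
print(go(622,-167.5,150))
E
```

```text
time_s: 14.17
ee_pos: [616.9, -327.2, 28.2]
orientation: [-3.141, 0.001, 0.0]
force: [-0.5, -0.5, 0.7]
grip_width: 63.9
grip_force: 0.0
time_s: 14.83
ee_pos: [617.5, -327.9, 29.7]
orientation: [3.141, -0.002, -0.0]
force: [-1.1, 0.0, 7.2]
grip_width: 22.9
grip_force: 58.5
time_s: 15.5
ee_pos: [617.2, -327.7, 151.3]
orientation: [3.141, -0.001, 0.0]
force: [-0.3, 0.7, -1.7]
grip_width: 22.8
grip_force: 58.7
(array([ 0.0048, -0.1602,  0.0012]), None)
```

```bash
python3 -m inch '[[[0.001,-0.02,0],0],[[0.001,-0.05,0],0],[[0.002,-0.08,0],0],[[0.003,-0.11,0],0],[[0.004,-0.14,0],0],[[0.0045,-0.16,0],0],[[0.0045,-0.16,0],0],[[0.0045,-0.16,0],0]]' 0
python3 -m inch '[[[0,0,0.02],0],[[0,0,0.04],0],[[0,0,0.06],0],[[0,0,0.075],0],[[0,0,0.083],0],[[0,0,0.087],0],[[0,0,0.09],0],[[0,0,0.09],0]]' 0
python3 -m inch '[[[0,0,0],0],[[0,0,0],0],[[0,0,0],0],[[0,0,0],0],[[0,0,0],0],[[0,0,0],0]]' 1
python3 -m inch '[[[0,0,-0.02],0],[[0,0,-0.05],0],[[0,0,-0.085],0],[[0,0,-0.12],0],[[0,0,-0.15],0],[[0,0,-0.15],0],[[0,0,-0.15],0]]' 1
python3 - <<'E'
from h import *
look('w9')
E
```

```text
time_s: 16.17
ee_pos: [621.2, -166.6, 149.1]
orientation: [-3.141, 0.002, 0.002]
force: [-0.6, -0.6, -0.9]
grip_width: 23.0
grip_force: 58.8
time_s: 16.83
ee_pos: [621.6, -168.0, 60.3]
orientation: [3.141, -0.0, -0.0]
force: [0.0, 0.6, -0.5]
grip_width: 22.8
grip_force: 59.0
time_s: 17.33
ee_pos: [621.6, -167.5, 60.5]
orientation: [3.142, -0.0, 0.0]
force: [0.3, -0.2, -0.9]
grip_width: 85.2
grip_force: 0.0
time_s: 17.92
ee_pos: [622.0, -167.7, 212.1]
orientation: [3.141, -0.003, 0.0]
force: [-0.5, -0.4, -0.6]
grip_width: 85.1
grip_force: 0.0
tcp [ 622.  -167.7  212.1] [ 3.1405 -0.0033  0.    ]
plate [ 79. 186.] [619.4  30.6  54.1] 
rim [ 79. 186.] [627.2  12.7  49.2]
```

View pics/w9.png

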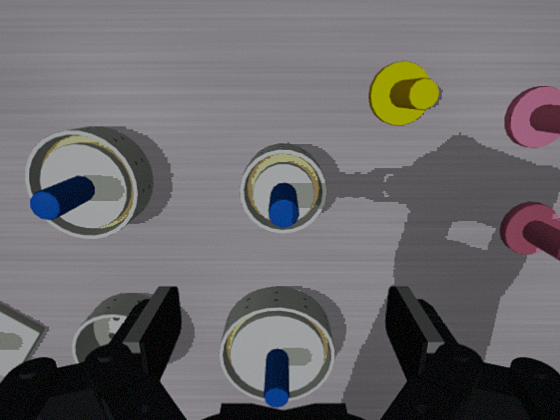

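All three followers lie flat, centred and released: small at (284,190), medium at (80,185) and large at (277,350). The gripper is clear, so I'm handing the job in.

```bash
python3 -c "
from workcell import job_done
print(job_done())"
```

```text
the job is handed in; nothing more can be done
None
```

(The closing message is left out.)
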